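# Roll a shaft blank into the V-block and butt it against the stop

## Task

Without gripping or lifting it, roll the round aluminium bar across the bench by pushing its side with the fingers, up the blue ramp and over its crest into the groove of the V-block. Once it lies in the groove, push on its near end so that it slides lengthwise until its far end butts against the end stop, and then move the fingers clear. Leave everything else on the bench where it is.

Things in the scene. Friction and masses are not known exactly. Their poses are not given: they have to be found in the camera images.
- round_bar: solid aluminium bar, 40 mm in diameter, 180 mm long, about 0.6 kg, a red band 55 mm from its middle; it lies on the bench right of the V-block. Origin at its centre, on the axis (20 mm above the bench); x runs along the axis to the banded end, away from the robot; y and z turn as it rolls. Smooth (friction about 0.35, with the fingers too); it rolls easily but soon stops if left alone.
- v_block: low V-block fixed to the bench, blue with two steel groove faces, 180 mm long (x from -90 to +90 mm). Origin on the bench under the lowest line of the groove; x runs along the groove, away from the robot, to the end stop; y points across it, to the left, the way the bar is rolled in; z up. The 120 degree groove is 3 mm above the bench at its lowest line; its -x end is open.
- ramp_foot (a point): middle of the ramp's foot, on the bench, 87 mm before the groove's lowest line (y = -87 mm in the V-block's frame). The straight blue ramp, 180 mm wide, rises from here to a crest 13 mm high at y = -17 mm, where the groove begins. Behind the groove, at y = 30 mm, stands a fence 34 mm high and 16 mm thick.
- stop_face (a point): point on the inner face of the end stop that the bar's far end is to touch: x = +90 mm, y = 0, 26 mm above the bench in the V-block's frame. The stop is a blue plate 12 mm thick and 44 mm high across the groove, from y = -15 to +46 mm. Sliding the bar along the groove takes 2 to 4 N; the stop is rigid.
- groove_seat (a point): centre of the bar when it is seated in the groove and butts against the end stop: 26 mm above the bench, x = 0, y = 0 in the V-block's frame
- chisel: bystander: chisel, 29 x 262 x 29 mm, left of the V-block; origin at the middle of its underside
- tape: bystander: yellow tape measure, 38 x 102 x 65 mm, near the front edge of the bench; origin at the middle of its underside
- cork_block: bystander: cork sanding block, 60 x 111 x 30 mm, near the front edge of the bench; origin at the middle of its underside
- red_pencil: bystander: flat red pencil, 12 x 158 x 8 mm, beyond the bar; origin at the middle of its underside
- block_plane: bystander: blue block plane, 48 x 160 x 49 mm, at the front right; origin at the middle of its underside

How it is judged:
By the outcome, as a careful person would: the job done as asked, in the order asked, and still so for the second after the job is handed in, with the robot touching nothing.
It also fails if it takes over 61 s, if anything falls off the work surface, if the arm or the gripper's body presses on something with over 40 N, if the wrist force passes 120 N, or if a joint passes its speed limit or range.

## Robot

A 6-joint arm with a two-finger parallel gripper is mounted at the origin on a cart in front of the work surface, level with it; the furniture and walls round the work are solid. World frame = base frame: x ahead of the robot, y to its left, z up, the work surface at z = 0. Lengths are in mm, angles in rad, forces in N, time in s.
With the tool pointing down it reaches from about 400 to 925 mm from the base axis. Payload 3.4 kg.
Tool frame: the origin (TCP) lies midway between the tips of the shut fingers; the grasp point (between the pads) lies 19 mm behind it (grasp_offset is the distance from the TCP to the grasp point, in mm); z points along the fingers, y is the line along which they close (so a half turn about z gives the same grasp; the last joint's range is limited). The gripper opens to 85 mm and grips with 20 to 120 N. Pads are 22 mm wide; open, the fingers measure 114 mm over their backs; the gripper's body (76 mm by 85 mm) begins 54 mm behind the grasp point. The pads swing forward as they close: fully open they stand 13 mm farther back than shut.
Start: joints at [1.21, 0.307, 1.506, -0, 1.328, -0.073], TCP at [162.682, 551.512, 231.305] pointing down, gripper open.
Joint ranges: [-3.12, 3.12], [-1.05, 2.28], [0.14, 2.33], [-1.42, 4.57], [0.1, 2.73], [-2.68, 2.68]. Speed limits (rad/s): [2.57, 2.57, 3.14, 3.14, 3.14, 3.14].

## Interface

Orientations are given as a rotation vector (axis times angle).
In Python, from station import observe, read_camera, camera_model, job_done, grasp_offset gives the robot as it stands.
- The arm moves only by the shell command python3 -m creep 'ROWS' [FORCE]. ROWS is JSON, a list of rows, each an object with "offset": the shift along the world's x, y, z in cm, a list of three; "rotation": the turn, a rotation vector about the world's x, y, z in degrees, a list of three; "hand": the finger opening in cm, from 0 to 8.54. In form: [{"offset": [tx, ty, tz], "rotation": [rx, ry, rz], "hand": hand}, ...]. A call has exactly 5 rows; each row is the pose to reach, as a shift and turn from the pose commanded when the call began; what a row does not reach only later rows make up. A row lasts 1/12 s, in which the tool goes at most 41.7 mm and 7.16 degrees, less where a joint would pass 70% of its speed; a pose out of reach is approached as far as the arm can. A call with a gripper value outside its range is refused whole. The fingers move at their own pace and stop on an object; FORCE is the grip in N (left out, the last holds). Time passes only in rows, so rows that repeat a pose let the fingers close, or fill a call up. It gives the time, the measured TCP pose, the force, the opening and the grip force at its end, in the units of the state.
- observe(): the state, without advancing time (a new reading comes with each control period).
- read_camera(name): name is "scene" or "top"; returns (picture, depth): 480x640x3 uint8, blue, green, red; 480x640 float32, mm along the optical axis (not along the pixel's ray), 0 where there is no reading.
- camera_model(name): a dict with "camera_matrix" (3x3 intrinsics, pixels), "D" ([k1, k2, p1, p2, k3] as OpenCV has them; the pictures are not rectified), "R" (3x3) and "t" (3): a world point X has camera coordinates R X + t. Camera axes: x right, y down, z forward; pixel columns grow to the right and rows downward; lengths in mm; the calibration is good to about 2 mm. A picture is of the moment at which its call begins. camera_model takes no time and is no camera call.
- job_done(): hands the job in; it is judged then, once.
The state is a dict: "time": time; "joint_pos": joint angles; "dq": joint speeds; "joint_efforts": joint torques, N m; "eef_pos": TCP position; "tool_rot": TCP orientation; "ft_force": force on the tool from outside, world axes, zero at the start; "torque": the same for the moment, N m; "finger_gap": finger opening in mm; "grip_force": force on a finger pad.
Only numpy, scipy, OpenCV 4.12 (cv2) and the standard library are available. Lean on these libraries where they do the work, as an engineer would, in place of code of your own. Each camera call takes 0.05 s, during which the arm holds its last target. There are 200 camera calls.

## Working session

There is one attempt and no reset: what is moved stays moved. The work goes in short steps, Python scripts to look and compute and a shell command to move; the robot and the scene stay as the last step left them, time stands still between calls to the robot, and variables do not carry over. Pictures are saved under pics/ and viewed, at most 11 in all, crops included, and the job is handed in when it is done.

```bash
mkdir -p pics
cat > h.py <<'E'
import numpy as np, cv2
from station import *
def P(n):
    m=camera_model(n); return [np.array(m[k],float) for k in("camera_matrix","D","R","t")]
def ray(n,uv,z):
    K,D,R,t=P(n); uv=np.array(uv,float).reshape(-1,1,2)
    p=cv2.undistortPoints(uv,K,D).reshape(-1,2); d=np.c_[p,np.ones(len(p))]@R; c=-R.T@t
    return c+d*((z-c[2])/d[:,2])[:,None]
def proj(n,X):
    K,D,R,t=P(n); return cv2.projectPoints(np.array(X,float).reshape(-1,1,3),cv2.Rodrigues(R)[0],t,K,D)[0].reshape(-1,2)
def cloud(n,depth):
    K,D,R,t=P(n); v,u=np.mgrid[:480,:640]
    p=cv2.undistortPoints(np.stack([u,v],-1).reshape(-1,1,2).astype(float),K,D).reshape(-1,2)
    z=depth.reshape(-1,1); return ((np.c_[p,np.ones(len(p))]*z-t)@R).reshape(480,640,3)
E
python3 - <<'E'
from h import *
for n in("top","scene"):
    a,d=read_camera(n); cv2.imwrite(f"pics/{n}0.png",a); np.savez(f"{n}0.npz",a=a,d=d)
    K,D,R,t=P(n); print(n,-R.T@t,R[2])
s=observe(); print(s)
E
```

```text
top [ 297.59990836  -74.22356206 1309.07481008] [ 0.17930914  0.0076197  -0.98376327]
scene [ -44.68727661 -800.86640409  874.20946959] [ 0.4687413   0.60386579 -0.64469194]
{'time': 0.1, 'joint_pos': array([ 1.21048440e+00,  3.07485416e-01,  1.50756756e+00,  2.21989104e-06,
        1.32839888e+00, -7.34563358e-02]), 'dq': array([ 3.91366907e-05, -1.19330565e-03, -3.75980063e-03,  3.10528119e-04,
        2.22596808e-03, -7.24224533e-05]), 'joint_efforts': array([ 1.22427366e-03, -4.58533359e+01, -2.52608496e+01,  2.02748240e-06,
        5.47826348e-03,  3.03965953e-05]), 'eef_pos': array([162.46150096, 550.90411809, 230.47111216]), 'tool_rot': array([-4.48991565e-01, -3.10893487e+00,  2.85092426e-03]), 'ft_force': array([-0.50309015, -0.56293582,  0.06242733]), 'torque': array([ 0.04221566, -0.00332803, -0.00714867]), 'grip_force': 0.0, 'finger_gap': 85.32278462254794}
```

View pics/top0.png

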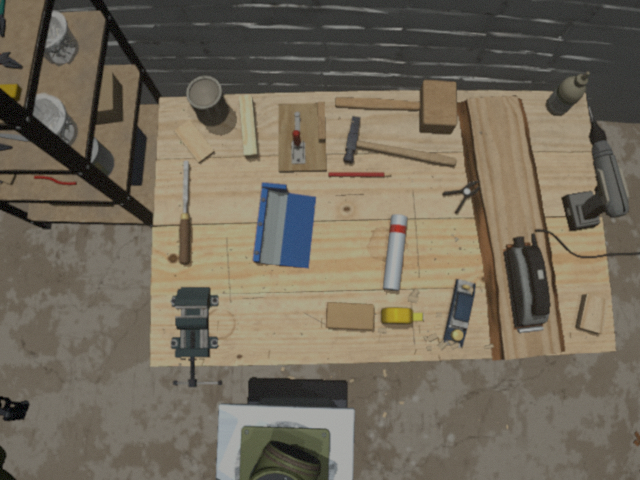

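View pics/scene0.png

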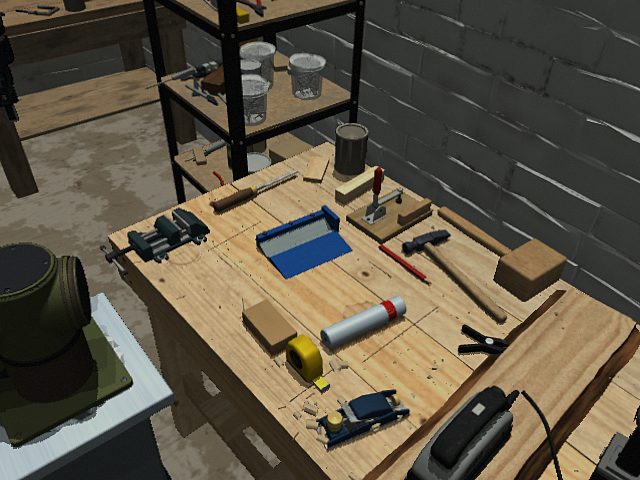

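The top view shows the V-block at about (285,227), with its ramp foot on the right at x≈311. The bar is at (396,252) with its red band at (398,229), and the cork block (350,316) and tape (398,316) lie in front of it. In the scene view the block is at (305,240) and the bar at (365,322).

```bash
cat > m.py <<'E'
from h import *
def blobs(n,a,lo,hi,box):
    m=cv2.inRange(cv2.cvtColor(a,cv2.COLOR_BGR2HSV),lo,hi); k=np.zeros_like(m); x0,y0,x1,y1=box; k[y0:y1,x0:x1]=m[y0:y1,x0:x1]
    return k
def rect(n,k,z):
    # min area rect of mask contour cast onto plane z
    c=max(cv2.findContours(k,0,1)[0],key=cv2.contourArea).reshape(-1,2)
    w=ray(n,c,z)[:,:2]; r=cv2.minAreaRect(w.astype(np.float32)); return r,cv2.boxPoints(r)
E
python3 - <<'E'
from m import *
np.set_printoptions(precision=1,suppress=True)
for n,bb,rb in(("top",(245,175,325,275),(380,205,415,300)),("scene",(245,195,360,285),(310,290,415,355))):
    q=np.load(n+"0.npz");a,d=q["a"],q["d"]; C=cloud(n,d)
    kb=blobs(n,a,(95,100,40),(130,255,255),bb)
    pts=C[(kb>0)&(d>0)]; print(n,"blue z hist",np.histogram(pts[:,2],bins=range(-6,54,4))[0])
    x0,y0,x1,y1=rb; sub=np.zeros_like(kb); sub[y0:y1,x0:x1]=1
    m=(sub>0)&(C[...,2]>10)&(d>0)
    nn,l,s,_=cv2.connectedComponentsWithStats(m.astype(np.uint8)); i=1+s[1:,4].argmax(); m=l==i
    p=C[m]; print("bar n",len(p),"top z",np.percentile(p[:,2],[50,95,99]))
    # cylinder fit: axis via lsq
    from scipy.optimize import least_squares
    def f(v):
        ax=np.array([np.cos(v[0]),np.sin(v[0])]); e=(p[:,:2]-p[:,:2].mean(0))@[-ax[1],ax[0]]-v[1]; return np.hypot(e,p[:,2]-v[2])-20
    r=least_squares(f,[0,0,20],loss="soft_l1"); v=r.x; ax=np.array([np.cos(v[0]),np.sin(v[0])]); nr=np.array([-ax[1],ax[0]])
    c=p[:,:2].mean(0)+nr*v[1]; s_=(p[:,:2]-c)@ax; lo,hi=np.percentile(s_,[.5,99.5]); print("cyl yaw",np.degrees(v[0]),"z",v[2],"ctr",c+ax*(lo+hi)/2,"len",hi-lo,"rms",np.std(r.fun))
    # ramp plane points: fit
    V=pts[(pts[:,2]>1)&(pts[:,2]<12)]; A=np.c_[V[:,:2],np.ones(len(V))]
    g=np.linalg.lstsq(A,V[:,2],rcond=None)[0]; 
    for _ in range(5):
        k=abs(A@g-V[:,2])<1.5; g=np.linalg.lstsq(A[k],V[k,2],rcond=None)[0]
    print("ramp grad",g,"slope",np.hypot(*g[:2]),"yaw of groove",np.degrees(np.arctan2(-g[0],g[1])), k.sum())
    for nm,lo,hi in(("fence",31,37),("stop",41.5,47)):
        t=pts[(pts[:,2]>lo)&(pts[:,2]<hi)][:,:2]; 
        if len(t)>8: print(nm,len(t),cv2.minAreaRect(t.astype(np.float32)),cv2.boxPoints(cv2.minAreaRect(t.astype(np.float32))).tolist())
    cv2.imwrite(f"pics/{n}_c.png",cv2.resize(a[bb[1]-5:bb[3]+5,bb[0]-5:bb[2]+5],None,fx=6 if n=="top" else 5,fy=5,interpolation=2))
E
```

```text
top blue z hist [ 39 266 569 604 382  77   2   7  50 166 152  45  60   9]
bar n 1278 top z [36.4 42.2 44.1]
cyl yaw -6.262207895067539 z 19.807427020609143 ctr [ 518.9 -249.7] len 179.54536689373288 rms 2.245262389002086
ramp grad [0.  0.1 0.6] slope 0.13620080570273413 yaw of groove -5.728220903025502 778
fence 260 ((582.5319213867188, 72.7059555053711), (50.569419860839844, 187.3284912109375), 72.80847930908203) [[485.5790710449219, 76.23493957519531], [664.5381469726562, 20.866884231567383], [679.4847412109375, 69.17697143554688], [500.52569580078125, 124.54502868652344]]
stop 66 ((659.14892578125, 45.221885681152344), (34.673194885253906, 55.44219970703125), 2.505373239517212) [[640.6171264648438, 72.15865325927734], [643.0407104492188, 16.76944923400879], [677.6807250976562, 18.285118103027344], [675.2571411132812, 73.67432403564453]]
scene blue z hist [  2 175 545 614 456  82   3   1   3 116 166  20  58  12]
bar n 1778 top z [34.5 40.4 41.8]
cyl yaw -6.349807361649413 z 19.28302179726831 ctr [ 517.5 -248. ] len 179.26971232575232 rms 2.577105522199777
ramp grad [0.  0.1 3.2] slope 0.14540573932017883 yaw of groove -4.181152703219086 887
fence 257 ((575.1092529296875, 75.10426330566406), (17.885997772216797, 178.278564453125), 86.1895980834961) [[485.5727233886719, 72.10478210449219], [663.4572143554688, 60.25728225708008], [664.645751953125, 78.10374450683594], [486.76129150390625, 89.95124816894531]]
stop 67 ((668.98974609375, 46.4913330078125), (60.190982818603516, 11.580238342285156), 85.44193267822266) [[660.8262939453125, 16.951160430908203], [672.369873046875, 16.030887603759766], [677.1531982421875, 76.03150939941406], [665.609619140625, 76.9517822265625]]
```

View pics/top_c.png

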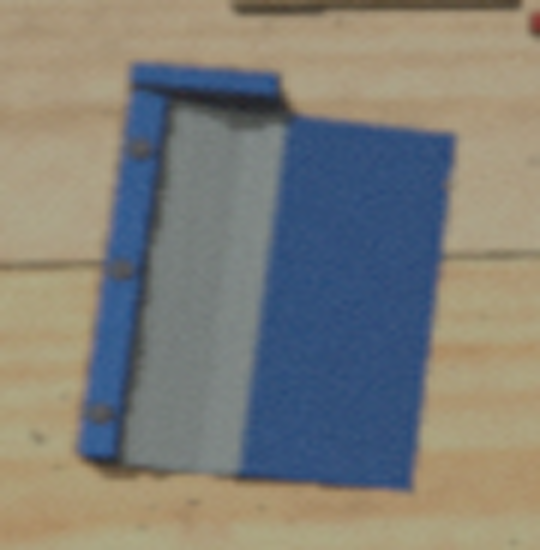

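The crop shows the ramp foot corners at crop (455,135) and (411,490), the crest line from (288,118) to (242,470), the stop top at (133..278, 65..95), and the open near end at the bottom. Next I'll cast these edges in both views.

```bash
cat > v.py <<'E'
from m import *
np.set_printoptions(precision=1,suppress=True)
E
python3 - <<'E'
from v import *
f=lambda u,v:(240+u/6-.42,170+v/5-.4)
foot=ray("top",[f(455,135),f(411,490)],0); crest=ray("top",[f(286,118),f(242,472)],13)
fo=ray("top",[f(80,457),f(118,462),f(160,97)],34); st=ray("top",[f(133,65),f(278,72),f(280,92)],44)
for a in(foot,crest): print(a[:,:2], "len",np.linalg.norm(a[0]-a[1]),"yaw",np.degrees(np.arctan2(*(a[0]-a[1])[[1,0]])))
print(fo,st)
yaw=np.radians(-5.8 if 0 else np.degrees(np.arctan2(*(crest[0]-crest[1]+foot[0]-foot[1])[[1,0]])))
ex=np.array([np.cos(yaw),np.sin(yaw)]);ey=np.array([-ex[1],ex[0]])
c1=foot.mean(0)[:2]+87*ey; c2=crest.mean(0)[:2]+17*ey; print(np.degrees(yaw),"origin est",c1,c2)
# scene view: seat the model check: project corners
q=np.load("scene0.npz");a=q["a"].copy()
O=(c1+c2)/2
V=[(-90,-87,0),(90,-87,0),(-90,-17,13),(90,-17,13),(-90,0,3),(90,-15,44),(90,46,44),(-90,30,34),(90,30,34),(-90,46,34)]
X=[[*(O+ex*x+ey*y),z] for x,y,z in V]; pr=proj("scene",X); print(pr)
x0,y0=240,195; im=cv2.resize(a[195:290,240:360],None,fx=6,fy=6,interpolation=2)
for u,v in pr: cv2.drawMarker(im,(int((u-x0+.5)*6),int((v-y0+.5)*6)),(0,255,255),0,14,1)
cv2.imwrite("pics/s1.png",im)
E
```

```text
[[656.7 -55.2]
 [479.1 -42.6]] len 178.01150147144295 yaw -4.0498989662995895
[[659.9  14. ]
 [484.1  24.8]] len 176.14430284350863 yaw -3.515154695564654
[[486.4  87.3  34. ]
 [484.5  72.2  34. ]
 [663.3  63.9  34. ]] [[676.2  74.4  44. ]
 [674.1  16.   44. ]
 [664.1  14.8  44. ]]
-3.78393649442492 origin est [573.7  37.9] [573.1  36.3]
[[286.4 279.8]
 [353.  250.4]
 [269.8 257.4]
 [335.6 230. ]
 [266.1 256.5]
 [335.6 219.2]
 [320.9 206.1]
 [258.8 238.8]
 [324.5 212.8]
 [255.3 235. ]]
```

View pics/s1.png

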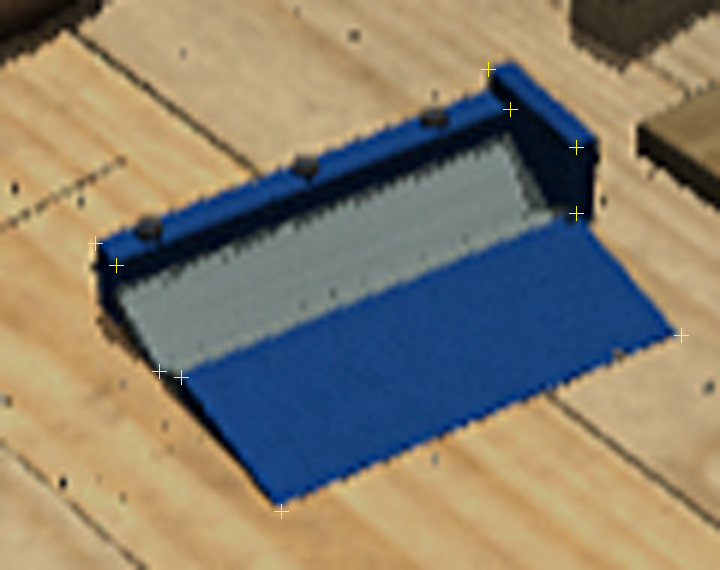

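V-block origin is about (573.5, 37) with groove yaw −4°, and the predicted corners land within about 1 px of the seen ones. The bar centre is about (518, −249) with yaw −6.3°. I'll move above the bar's right side, fingers open and in line with the bar.

```bash
python3 -m creep '[{"offset":[2.9,-3,0],"rotation":[0,0,0],"hand":8.5},{"offset":[5.8,-6,0],"rotation":[0,0,0],"hand":8.5},{"offset":[8.7,-9,0],"rotation":[0,0,0],"hand":8.5},{"offset":[11.6,-12,0],"rotation":[0,0,0],"hand":8.5},{"offset":[14.4,-15,0],"rotation":[0,0,0],"hand":8.5}]'
python3 -m creep '[{"offset":[2.9,-3,0],"rotation":[0,0,0],"hand":8.5},{"offset":[5.8,-6,0],"rotation":[0,0,0],"hand":8.5},{"offset":[8.7,-9,0],"rotation":[0,0,0],"hand":8.5},{"offset":[11.6,-12,0],"rotation":[0,0,0],"hand":8.5},{"offset":[14.4,-15,0],"rotation":[0,0,0],"hand":8.5}]'
python3 -m creep '[{"offset":[0.3,-2.8,0],"rotation":[0,0,-4],"hand":8.5},{"offset":[0.6,-5.6,0],"rotation":[0,0,-8],"hand":8.5},{"offset":[0.9,-8.4,0],"rotation":[0,0,-12],"hand":8.5},{"offset":[1.2,-11.2,0],"rotation":[0,0,-16],"hand":8.5},{"offset":[1.5,-14,0],"rotation":[0,0,-20],"hand":8.5}]'
python3 -m creep '[{"offset":[0.3,-2.8,0],"rotation":[0,0,-4],"hand":8.5},{"offset":[0.6,-5.6,0],"rotation":[0,0,-8],"hand":8.5},{"offset":[0.9,-8.4,0],"rotation":[0,0,-12],"hand":8.5},{"offset":[1.2,-11.2,0],"rotation":[0,0,-16],"hand":8.5},{"offset":[1.5,-14,0],"rotation":[0,0,-20],"hand":8.5}]'
python3 -m creep '[{"offset":[0.3,-2.8,0],"rotation":[0,0,-4],"hand":8.5},{"offset":[0.6,-5.6,0],"rotation":[0,0,-8],"hand":8.5},{"offset":[0.9,-8.4,0],"rotation":[0,0,-12],"hand":8.5},{"offset":[1.2,-11.2,0],"rotation":[0,0,-16],"hand":8.5},{"offset":[1.5,-14,0],"rotation":[0,0,-20],"hand":8.5}]'
python3 - <<'E'
from v import *
for n,bx in(("tape",(380,300,425,330)),("plane",(440,275,480,350)),("cork",(320,298,378,335))):
    q=np.load("top0.npz");C=cloud("top",q["d"]);x0,y0,x1,y1=bx; p=C[y0:y1,x0:x1].reshape(-1,3);p=p[p[:,2]>15];print(n,p.min(0),p.max(0))
E
```

```text
time: 0.52
eef_pos: [307.3, 399.9, 230.9]
tool_rot: [-0.447, -3.109, 0.001]
ft_force: [0.9, -0.5, -0.1]
finger_gap: 85.0
grip_force: 0.0
time: 0.93
eef_pos: [451.6, 249.7, 231.1]
tool_rot: [-0.449, -3.109, 0.0]
ft_force: [0.8, 0.3, -0.1]
finger_gap: 85.1
grip_force: 0.0
time: 1.35
eef_pos: [465.3, 110.0, 230.9]
tool_rot: [-0.987, -2.982, 0.001]
ft_force: [1.3, 0.5, -0.6]
finger_gap: 85.0
grip_force: 0.0
time: 1.77
eef_pos: [480.2, -29.8, 231.0]
tool_rot: [-1.49, -2.765, 0.0]
ft_force: [1.1, 0.3, 0.5]
finger_gap: 84.8
grip_force: 0.0
time: 2.18
eef_pos: [495.2, -169.8, 230.9]
tool_rot: [-1.947, -2.464, 0.0]
ft_force: [0.9, -0.4, -0.3]
finger_gap: 85.0
grip_force: 0.0
tape [ 297.6 -317.6   15.2] [ 406.1  -74.2 1309.1]
plane [ 294.4 -444.5   15. ] [ 456.2  -74.2 1309.1]
cork [ 297.6 -198.9   16.8] [ 396.1  -74.2 1309.1]
```

```bash
python3 -m creep '[{"offset":[0.3,-2.8,0],"rotation":[0,0,-4],"hand":8.5},{"offset":[0.6,-5.6,0],"rotation":[0,0,-8],"hand":8.5},{"offset":[0.9,-8.4,0],"rotation":[0,0,-12],"hand":8.5},{"offset":[1.2,-11.2,0],"rotation":[0,0,-16],"hand":8.5},{"offset":[1.6,-14,0],"rotation":[0,0,-20],"hand":8.5}]'
python3 -m creep '[{"offset":[0,0,-3],"rotation":[0,0,0],"hand":8.5},{"offset":[0,0,-6.5],"rotation":[0,0,0],"hand":8.5},{"offset":[0,0,-10],"rotation":[0,0,0],"hand":8.5},{"offset":[0,0,-13],"rotation":[0,0,0],"hand":8.5},{"offset":[0,0,-15],"rotation":[0,0,0],"hand":8.5}]'
python3 -m creep '[{"offset":[0,0,-2],"rotation":[0,0,0],"hand":8.5},{"offset":[0,0,-4],"rotation":[0,0,0],"hand":8.5},{"offset":[0,0,-6],"rotation":[0,0,0],"hand":8.5},{"offset":[0,0,-7.5],"rotation":[0,0,0],"hand":8.5},{"offset":[0,0,-8],"rotation":[0,0,0],"hand":8.5}]'
python3 - <<'E'
from h import *
a,d=read_camera("top");b,_=read_camera("scene")
cv2.imwrite("pics/c2.png",np.vstack([cv2.resize(a[180:340,250:490],None,fx=2.6,fy=1.8)[:280],cv2.resize(b[180:420,200:460],(624,300))]))
E
```

```text
time: 2.6
eef_pos: [511.1, -309.7, 230.7]
tool_rot: [-2.345, -2.088, 0.0]
ft_force: [0.6, -0.8, -0.1]
finger_gap: 84.9
grip_force: 0.0
time: 3.02
eef_pos: [509.6, -307.3, 77.7]
tool_rot: [-2.339, -2.089, 0.002]
ft_force: [-0.8, 0.3, 0.7]
finger_gap: 85.0
grip_force: 0.0
time: 3.43
eef_pos: [509.7, -307.2, -1.6]
tool_rot: [-2.339, -2.09, 0.002]
ft_force: [-1.2, -0.5, 0.3]
finger_gap: 84.9
grip_force: 0.0
```

View pics/c2.png

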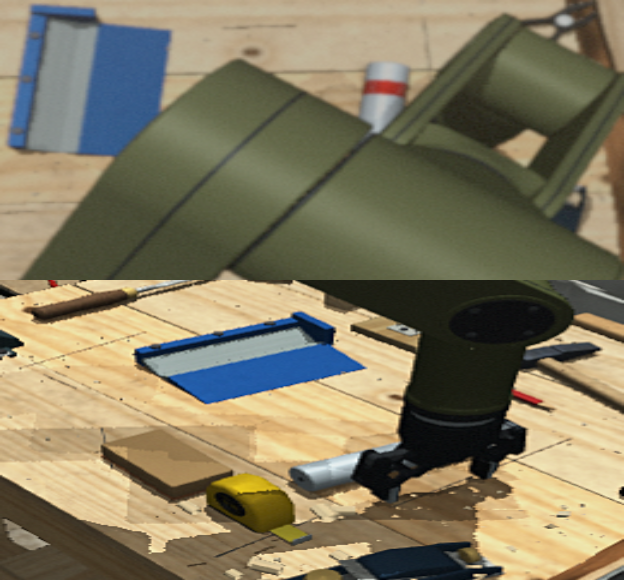

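The fingers stand right of the bar, with both tips level with its side and its middle (scene half, near (430,470)), and nothing else is near them. I'll start rolling gently.

```bash
python3 -m creep '[{"offset":[0.1,0.6,0],"rotation":[0,0,0],"hand":8.5},{"offset":[0.1,1.2,0],"rotation":[0,0,0],"hand":8.5},{"offset":[0.2,1.8,0],"rotation":[0,0,0],"hand":8.5},{"offset":[0.2,2.2,0],"rotation":[0,0,0],"hand":8.5},{"offset":[0.3,2.5,0],"rotation":[0,0,0],"hand":8.5}]'
python3 -m creep '[{"offset":[0,0.4,0],"rotation":[0,0,0],"hand":8.5},{"offset":[0.1,0.8,0],"rotation":[0,0,0],"hand":8.5},{"offset":[0.1,1.2,0],"rotation":[0,0,0],"hand":8.5},{"offset":[0.2,1.6,0],"rotation":[0,0,0],"hand":8.5},{"offset":[0.2,2,0],"rotation":[0,0,0],"hand":8.5}]'
python3 -m creep '[{"offset":[0.1,0.5,0],"rotation":[0,0,0],"hand":8.5},{"offset":[0.1,1,0],"rotation":[0,0,0],"hand":8.5},{"offset":[0.2,1.5,0],"rotation":[0,0,0],"hand":8.5},{"offset":[0.2,2,0],"rotation":[0,0,0],"hand":8.5},{"offset":[0.3,2.5,0],"rotation":[0,0,0.5],"hand":8.5}]'
python3 -m creep '[{"offset":[0.1,0.6,0],"rotation":[0,0,0],"hand":8.5},{"offset":[0.1,1.2,0],"rotation":[0,0,0],"hand":8.5},{"offset":[0.2,1.8,0],"rotation":[0,0,0],"hand":8.5},{"offset":[0.2,2.4,0],"rotation":[0,0,0],"hand":8.5},{"offset":[0.3,3,0],"rotation":[0,0,0.5],"hand":8.5}]'
cat > bar.py <<'E'
from v import *
from scipy.optimize import least_squares
import sys
# bar from scene cloud: aluminium/red = away from blue, unsaturated bright; restrict to z range & area
def bar(n,box,tag):
    a,d=read_camera(n); np.savez("last_%s.npz"%n,a=a,d=d); C=cloud(n,d); hsv=cv2.cvtColor(a,cv2.COLOR_BGR2HSV)
    ok=(d>0)&(C[...,2]>8)&(C[...,2]<62)&(((hsv[...,1]<45)&(hsv[...,2]>95))|((hsv[...,1]>150)&((hsv[...,0]<6)|(hsv[...,0]>172))))
    ok&=(C[...,0]>box[0])&(C[...,0]<box[1])&(C[...,1]>box[2])&(C[...,1]<box[3])
    m=cv2.morphologyEx(ok.astype(np.uint8),cv2.MORPH_CLOSE,np.ones((3,3)))
    k,l,s,_=cv2.connectedComponentsWithStats(m)
    p=C[ok&np.isin(l,[i for i in range(1,k) if s[i,4]>40])]
    def f(v):
        ax=np.array([np.cos(v[0]),np.sin(v[0])]); e=(p[:,:2]-p[:,:2].mean(0))@[-ax[1],ax[0]]-v[1]; return np.hypot(e,p[:,2]-v[2])-20
    v=least_squares(f,[-.08,10,22],loss="soft_l1").x; ax=np.array([np.cos(v[0]),np.sin(v[0])])
    c=p[:,:2].mean(0)+np.array([-ax[1],ax[0]])*v[1]; s_=(p[:,:2]-c)@ax; lo,hi=np.percentile(s_,[.5,99.5])
    print(n,len(p),"yaw",np.degrees(v[0]),"z",v[2],"near",c+ax*lo,"far",c+ax*hi,"ctr",c+ax*(lo+hi)/2,"len",hi-lo)
    yw=np.radians(-4); E=np.array([[np.cos(yw),np.sin(yw)],[-np.sin(yw),np.cos(yw)]])
    print("  block frame near,far",E@(c+ax*lo-[573.5,37]),E@(c+ax*hi-[573.5,37]))
    cv2.imwrite("pics/%s.png"%tag,a)
E
python3 -c "
from bar import *
bar('scene',(380,700,-290,90),'p3'); bar('top',(380,700,-290,90),'t3'); print(observe()['eef_pos'])"
```

```text
time: 3.95
eef_pos: [514.9, -282.6, 2.1]
tool_rot: [2.341, 2.094, 0.0]
ft_force: [-0.8, 0.2, -0.1]
finger_gap: 85.1
grip_force: 0.0
time: 4.37
eef_pos: [516.8, -263.1, 1.3]
tool_rot: [-2.343, -2.093, -0.0]
ft_force: [-0.1, 0.0, 0.3]
finger_gap: 84.9
grip_force: 0.3
time: 4.78
eef_pos: [519.6, -237.9, 1.3]
tool_rot: [-2.333, -2.104, 0.0]
ft_force: [0.0, -1.3, -0.3]
finger_gap: 84.8
grip_force: 0.0
time: 5.2
eef_pos: [522.5, -207.8, 1.3]
tool_rot: [-2.324, -2.114, 0.0]
ft_force: [0.6, -0.7, 0.2]
finger_gap: 85.0
grip_force: 0.1
scene 1067 yaw 1325.8994557273884 z 23.603703451135637 near [590.3  88.8] far [ 463.5 -194.6] ctr [526.9 -52.9] len 310.45947410639974
  block frame near,far [13.1 52.9] [ -93.6 -238.7]
top 421 yaw 70.36125439092267 z 25.44933693847853 near [ 547.9 -182.9] far [641.2  78.8] ctr [594.6 -52. ] len 277.89153322415973
  block frame near,far [ -10.2 -221.2] [64.7 46.4]
[ 522.5 -207.2    1.2]
```

View pics/p3.png

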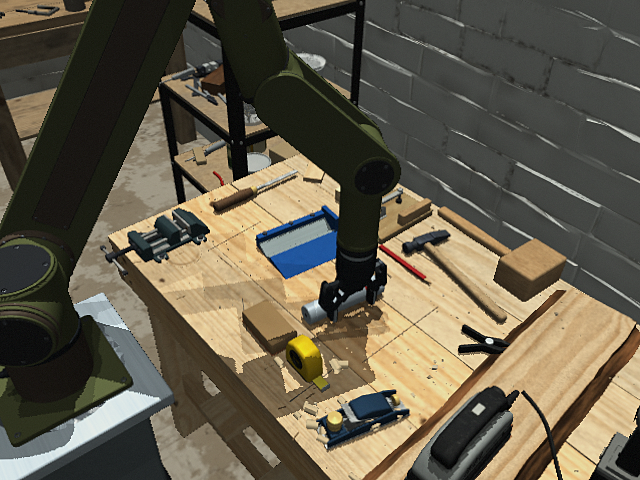

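The bar rolls ahead of the fingers, with its near end at pixel (312,312) and both fingers behind it. Next I'll roll it up to the foot of the ramp.

```bash
python3 -m creep '[{"offset":[0.1,0.6,0],"rotation":[0,0,0],"hand":8.5},{"offset":[0.1,1.2,0],"rotation":[0,0,0],"hand":8.5},{"offset":[0.2,1.8,0],"rotation":[0,0,0],"hand":8.5},{"offset":[0.2,2.4,0],"rotation":[0,0,0],"hand":8.5},{"offset":[0.3,3,0],"rotation":[0,0,0.5],"hand":8.5}]'
python3 -m creep '[{"offset":[0.1,0.6,0],"rotation":[0,0,0],"hand":8.5},{"offset":[0.1,1.2,0],"rotation":[0,0,0],"hand":8.5},{"offset":[0.2,1.8,0],"rotation":[0,0,0],"hand":8.5},{"offset":[0.2,2.4,0],"rotation":[0,0,0],"hand":8.5},{"offset":[0.3,3,0],"rotation":[0,0,0.5],"hand":8.5}]'
python3 -m creep '[{"offset":[0.1,0.6,0],"rotation":[0,0,0],"hand":8.5},{"offset":[0.1,1.2,0],"rotation":[0,0,0],"hand":8.5},{"offset":[0.2,1.8,0],"rotation":[0,0,0],"hand":8.5},{"offset":[0.2,2.4,0],"rotation":[0,0,0],"hand":8.5},{"offset":[0.2,3,0],"rotation":[0,0,0.5],"hand":8.5}]'
python3 -m creep '[{"offset":[0,0.5,0],"rotation":[0,0,0],"hand":8.5},{"offset":[0,1,0],"rotation":[0,0,0],"hand":8.5},{"offset":[0.1,1.5,0],"rotation":[0,0,0],"hand":8.5},{"offset":[0.1,1.8,0],"rotation":[0,0,0],"hand":8.5},{"offset":[0.1,2,0],"rotation":[0,0,0],"hand":8.5}]'
python3 - <<'E'
from v import *
a,d=read_camera("scene");b,_=read_camera("top");np.savez("l.npz",a=a,d=d,b=b)
cv2.imwrite("pics/p4.png",np.hstack([cv2.resize(a[190:330,240:400],None,fx=3,fy=3,interpolation=2),cv2.resize(b[170:310,245:350],None,fx=3,fy=3,interpolation=2)]))
E
```

```text
time: 5.72
eef_pos: [525.7, -178.0, 1.4]
tool_rot: [2.315, 2.124, 0.0]
ft_force: [0.1, 0.9, -0.8]
finger_gap: 84.9
grip_force: 0.0
time: 6.13
eef_pos: [528.5, -147.8, 1.3]
tool_rot: [-2.305, -2.134, 0.0]
ft_force: [-0.2, -1.1, -1.1]
finger_gap: 84.6
grip_force: 0.1
time: 6.55
eef_pos: [530.8, -117.9, 1.3]
tool_rot: [2.296, 2.144, 0.0]
ft_force: [0.4, -1.2, 0.4]
finger_gap: 84.6
grip_force: 0.1
time: 6.97
eef_pos: [531.7, -98.0, 1.3]
tool_rot: [-2.296, -2.144, -0.0]
ft_force: [0.3, 0.7, -0.7]
finger_gap: 84.8
grip_force: 0.0
```

View pics/p4.png

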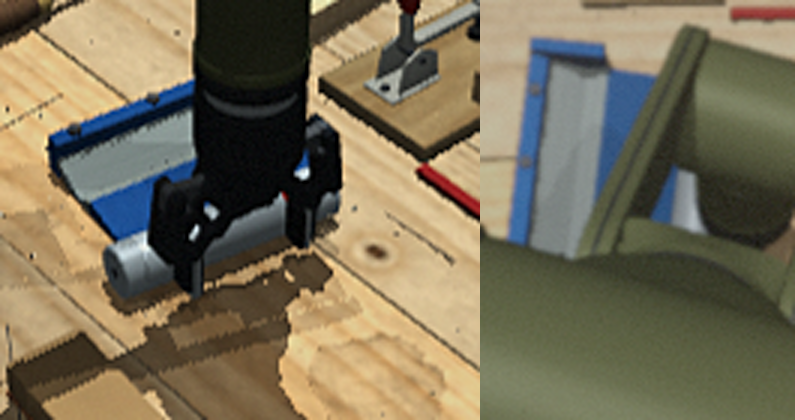

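The bar lies at the ramp foot, parallel to it, with its near end at crop (117,280) overhanging the ramp slightly. Now I'll push it up the ramp, lifting the fingers with it.

```bash
python3 -m creep '[{"offset":[0,0.4,0],"rotation":[0,0,0],"hand":8.5},{"offset":[0.1,0.8,0],"rotation":[0,0,0],"hand":8.5},{"offset":[0.1,1.2,0],"rotation":[0,0,0],"hand":8.5},{"offset":[0.1,1.6,0],"rotation":[0,0,0],"hand":8.5},{"offset":[0.1,2,0.1],"rotation":[0,0,0],"hand":8.5}]'
python3 -m creep '[{"offset":[0,0.4,0.1],"rotation":[0,0,0],"hand":8.5},{"offset":[0.1,0.8,0.1],"rotation":[0,0,0],"hand":8.5},{"offset":[0.1,1.2,0.2],"rotation":[0,0,0],"hand":8.5},{"offset":[0.1,1.6,0.2],"rotation":[0,0,0],"hand":8.5},{"offset":[0.1,2,0.3],"rotation":[0,0,0],"hand":8.5}]'
python3 -m creep '[{"offset":[0,0.4,0.1],"rotation":[0,0,0],"hand":8.5},{"offset":[0.1,0.8,0.2],"rotation":[0,0,0],"hand":8.5},{"offset":[0.1,1.2,0.2],"rotation":[0,0,0],"hand":8.5},{"offset":[0.1,1.6,0.3],"rotation":[0,0,0],"hand":8.5},{"offset":[0.2,2,0.4],"rotation":[0,0,0],"hand":8.5}]'
python3 -m creep '[{"offset":[0,0.4,0.1],"rotation":[0,0,0],"hand":8.5},{"offset":[0.1,0.8,0.2],"rotation":[0,0,0],"hand":8.5},{"offset":[0.1,1.2,0.2],"rotation":[0,0,0],"hand":8.5},{"offset":[0.1,1.6,0.3],"rotation":[0,0,0],"hand":8.5},{"offset":[0.2,2,0.4],"rotation":[0,0,0],"hand":8.5}]'
python3 - <<'E'
from v import *
a,d=read_camera("scene");b,_=read_camera("top")
cv2.imwrite("pics/p5.png",np.hstack([cv2.resize(a[180:320,225:385],None,fx=3,fy=3,interpolation=2),cv2.resize(b[170:310,245:350],None,fx=3,fy=3,interpolation=2)]))
E
```

```text
time: 7.48
eef_pos: [533.2, -78.7, 2.5]
tool_rot: [2.295, 2.143, -0.0]
ft_force: [-0.5, -4.3, 1.4]
finger_gap: 85.4
grip_force: 2.6
time: 7.9
eef_pos: [534.0, -58.4, 5.6]
tool_rot: [2.296, 2.143, 0.0]
ft_force: [0.3, -4.2, 2.9]
finger_gap: 84.9
grip_force: 2.3
time: 8.32
eef_pos: [535.3, -38.1, 9.3]
tool_rot: [-2.296, -2.144, 0.001]
ft_force: [-0.2, -5.3, 3.2]
finger_gap: 85.2
grip_force: 2.5
time: 8.73
eef_pos: [537.3, -18.1, 13.3]
tool_rot: [-2.296, -2.143, 0.001]
ft_force: [-0.2, -5.4, 2.9]
finger_gap: 85.1
grip_force: 2.5
```

View pics/p5.png

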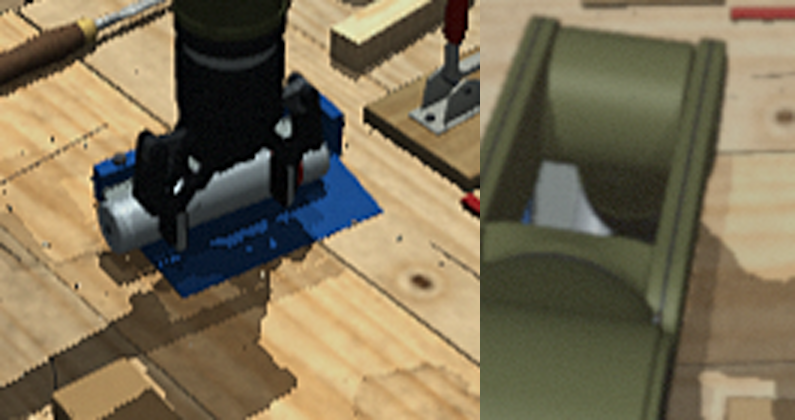

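The bar is near the crest, still pressed on by the fingers (5 N), and parallel to the groove. I'll ease it over.

```bash
python3 -m creep '[{"offset":[0,0.2,0],"rotation":[0,0,0],"hand":8.5},{"offset":[0,0.4,0.1],"rotation":[0,0,0],"hand":8.5},{"offset":[0,0.6,0.1],"rotation":[0,0,0],"hand":8.5},{"offset":[0.1,0.8,0.1],"rotation":[0,0,0],"hand":8.5},{"offset":[0.1,1,0.2],"rotation":[0,0,0],"hand":8.5}]'
python3 -m creep '[{"offset":[0,0.2,0],"rotation":[0,0,0],"hand":8.5},{"offset":[0,0.4,0],"rotation":[0,0,0],"hand":8.5},{"offset":[0,0.6,0],"rotation":[0,0,0],"hand":8.5},{"offset":[0,0.6,0],"rotation":[0,0,0],"hand":8.5},{"offset":[0,0.6,0],"rotation":[0,0,0],"hand":8.5}]'
```

```text
time: 9.25
eef_pos: [538.5, -8.2, 15.1]
tool_rot: [-2.296, -2.143, 0.0]
ft_force: [-0.7, -0.6, -0.1]
finger_gap: 85.0
grip_force: 0.1
time: 9.67
eef_pos: [538.4, -2.1, 15.1]
tool_rot: [-2.295, -2.144, 0.0]
ft_force: [0.1, 0.2, -1.0]
finger_gap: 85.2
grip_force: 0.0
```

The force vanished, so the bar has dropped in. I'll back the fingers off, lift, move to the near end and shut them.

```bash
python3 -m creep '[{"offset":[0,-1.5,0],"rotation":[0,0,0],"hand":8.5},{"offset":[0,-3,0.5],"rotation":[0,0,0],"hand":8.5},{"offset":[0,-3.5,3],"rotation":[0,0,0],"hand":8.5},{"offset":[0,-3.5,6],"rotation":[0,0,0],"hand":8.5},{"offset":[0,-3.5,9],"rotation":[0,0,0],"hand":8.5}]'
python3 -m creep '[{"offset":[-2.5,1.7,0],"rotation":[0,0,0],"hand":8.5},{"offset":[-5,3.4,0],"rotation":[0,0,0],"hand":6},{"offset":[-7.5,5.1,0],"rotation":[0,0,0],"hand":3},{"offset":[-10,6.8,0],"rotation":[0,0,0],"hand":0},{"offset":[-12.3,8.5,0],"rotation":[0,0,0],"hand":0}]' 20
python3 - <<'E'
from v import *
a,d=read_camera("scene");b,e=read_camera("top");np.savez("l.npz",a=a,d=d,b=b,e=e)
cv2.imwrite("pics/p6.png",np.hstack([cv2.resize(a[170:290,220:370],None,fx=3,fy=3,interpolation=2),cv2.resize(b[170:290,240:350],None,fx=3,fy=3,interpolation=2)]))
E
```

```text
time: 10.08
eef_pos: [537.7, -37.9, 105.4]
tool_rot: [-2.296, -2.141, 0.003]
ft_force: [0.2, -0.5, -0.2]
finger_gap: 84.8
grip_force: 0.0
time: 10.5
eef_pos: [413.8, 48.0, 105.3]
tool_rot: [-2.297, -2.143, 0.0]
ft_force: [0.8, 0.1, 0.5]
finger_gap: 38.2
grip_force: 0.0
```

View pics/p6.png

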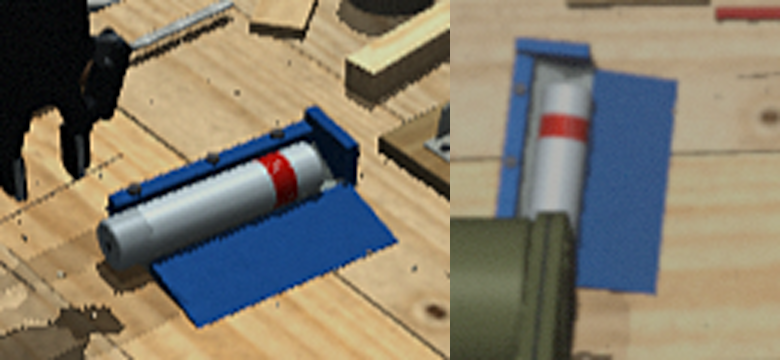

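The bar is seated in the groove, with its near-end centre at scene pixel (256.7,251.5) and a gap left before the stop.

```bash
python3 -c "
from v import *
p=ray('scene',[(256.5,251.3)],26)[0,:2];print(p)
yw=np.radians(-4);E=np.array([[np.cos(yw),np.sin(yw)],[-np.sin(yw),np.cos(yw)]]);print(E@(p-[573.5,37]));print(observe()['finger_gap'],observe()['eef_pos'])
q=np.load('l.npz');C=cloud('scene',q['d']);p=C[170:290,220:370].reshape(-1,3)
w=(p[:,:2]-[573.5,37])@E.T;m=(abs(w[:,1])<12)&(p[:,2]>36)&(p[:,2]<60)&(w[:,0]<85);print(m.sum(),np.percentile(w[m,0],[1,99]),w[m,1].mean(),np.percentile(p[m,2],[50,95]))"
```

```text
[462.4  48. ]
[-111.6    3.2]
22.537210641957348 [409.5  49.1 104.8]
649 [-114.1   63.9] -2.3040550731762295 [45.3 48.7]
```

```bash
python3 -m creep '[{"offset":[0,0,-2],"rotation":[0,0,0],"hand":0},{"offset":[0,0,-4],"rotation":[0,0,0],"hand":0},{"offset":[0,0,-6],"rotation":[0,0,0],"hand":0},{"offset":[0,0,-8],"rotation":[0,0,0],"hand":0},{"offset":[0,0,-9.2],"rotation":[0,0,0],"hand":0}]'
python3 -m creep '[{"offset":[0.3,0,0],"rotation":[0,0,0],"hand":0},{"offset":[0.6,0,0],"rotation":[0,0,0],"hand":0},{"offset":[0.9,0,0],"rotation":[0,0,0],"hand":0},{"offset":[1.2,0,0],"rotation":[0,0,0],"hand":0},{"offset":[1.5,-0.1,0],"rotation":[0,0,0],"hand":0}]'
python3 -m creep '[{"offset":[0.2,0,0],"rotation":[0,0,0],"hand":0},{"offset":[0.4,0,0],"rotation":[0,0,0],"hand":0},{"offset":[0.6,0,0],"rotation":[0,0,0],"hand":0},{"offset":[0.8,0,0],"rotation":[0,0,0],"hand":0},{"offset":[1,-0.1,0],"rotation":[0,0,0],"hand":0}]'
```

```text
time: 11.02
eef_pos: [415.8, 47.3, 11.9]
tool_rot: [-2.296, -2.144, 0.001]
ft_force: [-0.0, 0.3, 0.8]
finger_gap: 0.1
grip_force: 0.0
time: 11.43
eef_pos: [432.2, 46.5, 14.2]
tool_rot: [2.295, 2.143, 0.003]
ft_force: [0.9, 0.5, 0.3]
finger_gap: -0.2
grip_force: 0.0
time: 11.85
eef_pos: [440.8, 45.6, 13.4]
tool_rot: [2.296, 2.144, 0.0]
ft_force: [0.1, 0.6, -0.4]
finger_gap: 0.2
grip_force: 0.0
```

```bash
python3 -m creep '[{"offset":[0.2,0,0],"rotation":[0,0,0],"hand":0},{"offset":[0.4,0,0],"rotation":[0,0,0],"hand":0},{"offset":[0.6,0,0],"rotation":[0,0,0],"hand":0},{"offset":[0.8,-0.1,0],"rotation":[0,0,0],"hand":0},{"offset":[1,-0.1,0],"rotation":[0,0,0],"hand":0}]'
python3 -m creep '[{"offset":[0.2,0,0],"rotation":[0,0,0],"hand":0},{"offset":[0.4,0,0],"rotation":[0,0,0],"hand":0},{"offset":[0.6,0,0],"rotation":[0,0,0],"hand":0},{"offset":[0.8,-0.1,0],"rotation":[0,0,0],"hand":0},{"offset":[1,-0.1,0],"rotation":[0,0,0],"hand":0}]'
```

```text
time: 12.27
eef_pos: [447.8, 44.7, 12.9]
tool_rot: [-2.294, -2.141, 0.006]
ft_force: [-7.2, 0.5, 3.4]
finger_gap: 0.1
grip_force: 3.3
time: 12.68
eef_pos: [457.9, 43.5, 12.7]
tool_rot: [-2.294, -2.142, 0.006]
ft_force: [-4.6, 0.4, -1.6]
finger_gap: 0.0
grip_force: 1.9
```

```bash
python3 -m creep '[{"offset":[0.2,0,0],"rotation":[0,0,0],"hand":0},{"offset":[0.4,0,0],"rotation":[0,0,0],"hand":0},{"offset":[0.5,0,0],"rotation":[0,0,0],"hand":0},{"offset":[0.6,0,0],"rotation":[0,0,0],"hand":0},{"offset":[0.7,0,0],"rotation":[0,0,0],"hand":0}]'
python3 -m creep '[{"offset":[0.1,0,0],"rotation":[0,0,0],"hand":0},{"offset":[0.2,0,0],"rotation":[0,0,0],"hand":0},{"offset":[0.3,0,0],"rotation":[0,0,0],"hand":0},{"offset":[0.3,0,0],"rotation":[0,0,0],"hand":0},{"offset":[0.3,0,0],"rotation":[0,0,0],"hand":0}]'
```

```text
time: 13.1
eef_pos: [467.6, 43.5, 13.2]
tool_rot: [-2.296, -2.144, 0.001]
ft_force: [-2.9, -0.9, -1.3]
finger_gap: 0.4
grip_force: 1.7
time: 13.52
eef_pos: [470.5, 43.5, 13.3]
tool_rot: [-2.296, -2.144, 0.001]
ft_force: [-4.2, 0.2, -1.8]
finger_gap: 0.1
grip_force: 1.9
```

Still sliding, so I'll advance slowly, one short call at a time, until the force rises.

```bash
python3 -m creep '[{"offset":[0.1,0,0],"rotation":[0,0,0],"hand":0},{"offset":[0.1,0,0],"rotation":[0,0,0],"hand":0},{"offset":[0.2,0,0],"rotation":[0,0,0],"hand":0},{"offset":[0.2,0,0],"rotation":[0,0,0],"hand":0},{"offset":[0.2,0,0],"rotation":[0,0,0],"hand":0}]'
```

```text
time: 13.93
eef_pos: [470.4, 43.5, 13.2]
tool_rot: [-2.294, -2.142, 0.005]
ft_force: [-7.4, 0.3, 3.9]
finger_gap: 0.1
grip_force: 3.7
```

Run:
```python
from v import *
a,d=read_camera("scene");s=observe();print(s["ft_force"],s["eef_pos"])
cv2.imwrite("pics/p7.png",cv2.resize(a[185:275,240:360],None,fx=6,fy=6,interpolation=2))
```

```text
[-8.3 -0.9  3.3] [470.5  43.5  13.2]
```

View pics/p7.png

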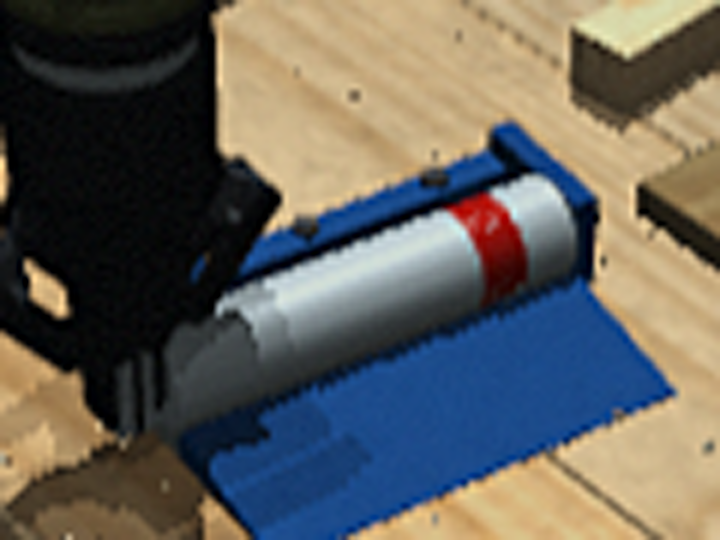

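The bar's far end looks to be at the stop (around (570,240)), and the force is rising without movement. I'll press a little more to be sure it isn't stiction.

```bash
python3 -m creep '[{"offset":[0.1,0,0],"rotation":[0,0,0],"hand":0},{"offset":[0.2,0,0],"rotation":[0,0,0],"hand":0},{"offset":[0.3,0,0],"rotation":[0,0,0],"hand":0},{"offset":[0.3,0,0],"rotation":[0,0,0],"hand":0},{"offset":[0.3,0,0],"rotation":[0,0,0],"hand":0}]'
```

```text
time: 14.4
eef_pos: [470.4, 43.5, 13.0]
tool_rot: [-2.292, -2.14, 0.01]
ft_force: [-12.9, -1.5, 7.4]
finger_gap: -0.2
grip_force: 6.1
```

It gives 13 N with no motion, so the bar is butted against the stop. I'll back off along the groove and then lift.

```bash
python3 -m creep '[{"offset":[-0.3,0,0],"rotation":[0,0,0],"hand":0},{"offset":[-0.8,0,0],"rotation":[0,0,0],"hand":0},{"offset":[-2,0,0],"rotation":[0,0,0],"hand":0},{"offset":[-3.5,0,0],"rotation":[0,0,0],"hand":0},{"offset":[-5,0,0],"rotation":[0,0,0],"hand":0}]'
python3 -m creep '[{"offset":[0,0,3],"rotation":[0,0,0],"hand":0},{"offset":[0,0,6],"rotation":[0,0,0],"hand":0},{"offset":[0,0,9],"rotation":[0,0,0],"hand":0},{"offset":[0,0,12],"rotation":[0,0,0],"hand":0},{"offset":[0,0,15],"rotation":[0,0,0],"hand":0}]'
python3 -m creep '[{"offset":[0,3,0],"rotation":[0,0,0],"hand":0},{"offset":[0,6,0],"rotation":[0,0,0],"hand":0},{"offset":[0,9,0],"rotation":[0,0,0],"hand":0},{"offset":[0,12,0],"rotation":[0,0,0],"hand":0},{"offset":[0,12,0],"rotation":[0,0,0],"hand":0}]'
python3 - <<'E'
from v import *
a,d=read_camera("scene");b,e=read_camera("top")
cv2.imwrite("pics/p8.png",np.hstack([cv2.resize(a[185:285,240:360],None,fx=3.5,fy=3.5,interpolation=2),cv2.resize(b[165:265,240:340],None,fx=3.5,fy=3.5,interpolation=2)]))
E
```

```text
time: 14.82
eef_pos: [428.9, 43.5, 14.0]
tool_rot: [2.293, 2.141, 0.008]
ft_force: [-0.3, 0.4, 0.4]
finger_gap: -0.0
grip_force: 0.0
time: 15.23
eef_pos: [428.1, 43.5, 165.9]
tool_rot: [2.293, 2.141, 0.007]
ft_force: [0.7, -0.1, 0.6]
finger_gap: -0.1
grip_force: 0.0
time: 15.65
eef_pos: [428.9, 168.6, 164.9]
tool_rot: [2.292, 2.146, 0.014]
ft_force: [0.3, -0.3, -0.3]
finger_gap: 0.1
grip_force: 0.0
```

View pics/p8.png

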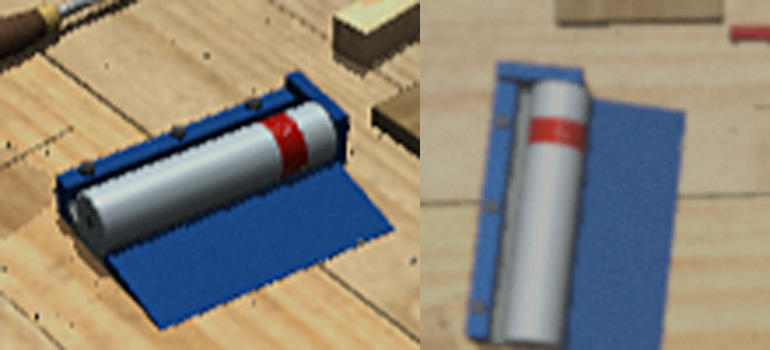

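The bar lies in the groove, its far end against the stop (top view (555,82)) and its near end flush with the block. The fingers are clear, so I'll hand it in.

```bash
python3 -c "
from station import *
print(job_done())"
```

```text
the job is handed in; nothing more can be done
None
```

The bar was rolled up the ramp into the groove and slid along it until it butted against the end stop (13 N with no further movement); the fingers are clear and the job was handed in at about 16 s.

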